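# Line the washed beakers up by size on the drying mat

### The arm

A 7-joint arm with a two-finger parallel gripper is mounted at the origin on the work surface. World frame = base frame: x ahead of the robot, y to its left, z up, the work surface at z = 0. Lengths are in m, angles in rad, forces in N, time in s.
With the tool pointing down it reaches from about 0.4 to 0.85 m from the base axis. Payload 10.4 kg.
Tool frame: the origin (TCP) lies at the very end of the fingers, on their centre line; the grasp point (between the pads) lies 19 mm behind it; z points along the fingers, y is the direction in which the jaws open and shut (so a half turn about z gives the same grasp; the last joint's range is limited). The gripper opens to 87 mm and grips with 3 to 60 N. Pads are 19 mm wide; open, the fingers measure 117 mm over their backs; the gripper's body (75 mm by 190 mm) begins 51 mm behind the grasp point.
Start: joints at [1.15, 0.332, -0.065, 1.46, 0.022, 1.35, -0.088], TCP at [0.242, -0.576, 0.223] pointing down, gripper open.
Joint ranges: [-2.6, 2.6], [-0.5, 2.12], [-1.47, 1.34], [0.16, 2.42], [-1.27, 4.41], [0.06, 2.06], [-2.6, 2.6]. Speed limits (rad/s): [2.22, 2.22, 2.79, 2.79, 3.14, 3.14, 3.14].

### API

Orientations are given as a unit quaternion [x, y, z, w].
In Python, from bench import read_state, camera, close_job, recognise, masks_of gives the robot as it stands.
- The arm moves only by the tool play_rows, never from a script. Its argument "moves" is a list of rows, each a list of 3 entries, a list of its own where there are three numbers: the shift along the tool's x, y, z in cm, then the turn, a rotation vector about the tool's x, y, z in rad, then the finger opening in cm, from 0 to 8.7. In form: [[[dx, dy, dz], [ax, ay, az], jaw], ...]. A call has 1 to 8 rows; each row is the pose to reach, as a shift and turn from the pose commanded when the call began, along the tool's axes at that moment; what a row does not reach only later rows make up. A row lasts 1/8 s, in which the tool goes at most 62.5 mm and 10.7 degrees, less where a joint would pass 70% of its speed; a pose out of reach is approached as far as the arm can. A call with a gripper value outside its range is refused whole. The fingers move at their own pace and stop on an object; "grip_force" is the grip in N (left out, the last holds). Time passes only in rows, so rows that repeat a pose let the fingers close. It gives the time, the measured TCP pose, the force and the opening at its end, in the units of the state.
- read_state(): the state, without advancing time (a new reading comes with each control period).
- camera(name): name is "side" or "top" or "wrist"; returns a dict with "frame" (400x640x3 uint8, red, green, blue), "intrinsics" (3x3 intrinsics, pixels), "camera_from_world" (4x4, takes a point from world to camera coordinates). Camera axes: x right, y down, z forward; pixel columns grow to the right and rows downward; lengths in m; the calibration is good to about 2 mm. A picture is of the moment at which its call begins. There is no depth.
- close_job(): hands the job in, once; it reports no verdict.
Trained networks look in a picture, given as the dict that the camera call returned (one of the last four; its "shot" number tells which), for a name from the list of things; names that differ only in an ending like _2 or _b are one class to them, and where a whole thing is asked for, a point or a joint stands for the part that bears it (a point fixed in the world has none). Each returns a list of dicts, best first, with "conf" (0 to 1); they miss things now and then, are a little off and sometimes report something else, mostly with a low value. They report only what shows in the picture. A call takes as long as a camera call. They do not tell look-alikes from the thing itself.
- recognise(picture, query): "at" ([column, row] in pixels, amid what is visible of it).
- masks_of(picture, query): "region" (400x640 bool, what is visible of it) and "at" ([column, row] in pixels, amid what is visible of it).
The state is a dict: "time": time; "joint_positions": joint angles; "joint_vel": joint speeds; "joint_torque": joint torques, N m; "ee_pos": TCP position; "eef_rot": TCP orientation; "ft_force": force on the tool from outside, world axes, zero at the start; "torque": the same for the moment, N m; "width": finger opening in m.
Only numpy, scipy, OpenCV 4.12 (cv2) and the standard library are available. Lean on these libraries where they do the work, as an engineer would, in place of code of your own. Each camera call takes 0.05 s, during which the arm holds its last target.

### The job

Line the four washed beakers up on the drying mat in order of size, one standing upright in the middle of each wooden coaster: the largest on the coaster next to the steel wash basin, then each next smaller one, the smallest at the far end by the paper towels. Do not tip any beaker over on the way, and leave them all standing still.

Things in the scene. Friction and masses are not known exactly. Their poses are not given: they have to be found in the camera images.
- beaker_w_mid (a point): The largest of four open round beakers, straight, stiff white plastic, grey ticks: outer diameter 62 mm, height 90 mm, wall 2.5 mm, under 120 g. The point is on its axis, half-way up (45 mm above its underside and 45 mm below the rim), z up. Upright and loose. The beakers start 120 mm or more apart along y, with low things (under 30 mm) among them: free along x at the middle two, along y at the outer two (|y| over 0.2 m).
- beaker_x_mid (a point): The second largest of four open round beakers, straight, stiff white plastic, grey ticks: outer diameter 52 mm, height 74 mm, wall 2.5 mm, under 120 g. The point is on its axis, half-way up (37 mm above its underside and 37 mm below the rim), z up. Upright and loose. The beakers start 120 mm or more apart along y, with low things (under 30 mm) among them: free along x at the middle two, along y at the outer two (|y| over 0.2 m).
- beaker_y_mid (a point): The second smallest of four open round beakers, straight, stiff white plastic, grey ticks: outer diameter 43 mm, height 60 mm, wall 2.5 mm, under 120 g. The point is on its axis, half-way up (30 mm above its underside and 30 mm below the rim), z up. Upright and loose. The beakers start 120 mm or more apart along y, with low things (under 30 mm) among them: free along x at the middle two, along y at the outer two (|y| over 0.2 m).
- beaker_z_mid (a point): The smallest of four open round beakers, straight, stiff white plastic, grey ticks: outer diameter 34 mm, height 46 mm, wall 2.5 mm, under 120 g. The point is on its axis, half-way up (23 mm above its underside and 23 mm below the rim), z up. Upright and loose. The beakers start 120 mm or more apart along y, with low things (under 30 mm) among them: free along x at the middle two, along y at the outer two (|y| over 0.2 m).
- coaster_a: One of four identical fixed wooden coasters, round, 80 mm across, 3 mm thick, in one straight row (roughly 100 mm apart centre to centre, each up to 6 mm out along the row or across it) on a fixed grey mat 4 mm thick. The letter says nothing about its place in the row. Origin: centre of its underside, 4 mm above the bench; its upper face is 7 mm above the bench.
- coaster_b: One of four identical fixed wooden coasters, round, 80 mm across, 3 mm thick, in one straight row (roughly 100 mm apart centre to centre, each up to 6 mm out along the row or across it) on a fixed grey mat 4 mm thick. The letter says nothing about its place in the row. Origin: centre of its underside, 4 mm above the bench; its upper face is 7 mm above the bench.
- coaster_c: One of four identical fixed wooden coasters, round, 80 mm across, 3 mm thick, in one straight row (roughly 100 mm apart centre to centre, each up to 6 mm out along the row or across it) on a fixed grey mat 4 mm thick. The letter says nothing about its place in the row. Origin: centre of its underside, 4 mm above the bench; its upper face is 7 mm above the bench.
- coaster_d: One of four identical fixed wooden coasters, round, 80 mm across, 3 mm thick, in one straight row (roughly 100 mm apart centre to centre, each up to 6 mm out along the row or across it) on a fixed grey mat 4 mm thick. The letter says nothing about its place in the row. Origin: centre of its underside, 4 mm above the bench; its upper face is 7 mm above the bench.
- basin: Fixed round steel wash basin, open, 140 mm across, 55 mm high, standing on the bench just past one end of the row of coasters (either end, about 125 mm from the centre of the nearest coaster); a stack of folded white paper towels, 42 mm high, stands past the other end. Origin: centre of its underside.
Things that resemble listed ones, but are neither listed nor needed, are in the scene too. What is shaped like the part that bears beaker_z_mid but blue is not meant. Leave any green look-alike of the part that bears beaker_w_mid alone.

How it is judged:
By the outcome, as a careful person would: the job done as asked, in the order asked, and still so for the second after the job is handed in, with the robot touching nothing.
It also fails if it takes over 102 s, if anything falls off the work surface, if the arm or the gripper's body presses on something with over 40 N, if the wrist force passes 120 N, or if a joint passes its speed limit or range.

## Working session

There is one attempt and no reset: what is moved stays moved. The work goes in short steps, Python scripts to look and compute and a tool call to move; the robot and the scene stay as the last step left them, time stands still between calls to the robot, and variables do not carry over. Pictures are saved under pics/ and viewed, and the job is handed in when it is done.

Besides the shell and the picture viewer there is one more tool, called after ">>>" as name(argument=value, ...) on one line, values as JSON. play_rows: Moves the arm, as the interface text tells. Its arguments: {"type":"object","properties":{"moves":{"type":"array","items":{"type":"array"}},"grip_force":{"type":"number"}},"required":["moves"]}

```bash
mkdir -p pics; python3 - <<'E'
from bench import *
import cv2,pickle
s=read_state(); print({k:s[k] for k in('time','ee_pos','eef_rot','width','ft_force')})
d={}
for n in('top','side'):
    c=camera(n); d[n]=c; cv2.imwrite(f'pics/{n}0.png',c['frame'][:,:,::-1])
    print(n,c['intrinsics'].tolist(),c['camera_from_world'].round(4).tolist())
    for q in('beaker_w_mid','beaker_x_mid','beaker_y_mid','beaker_z_mid','coaster_a','basin'):
        print(q,[(round(r['conf'],2),[round(float(v),1) for v in r['at']]) for r in recognise(c,q)])
pickle.dump(d,open('d0.pkl','wb'))
E
```

```text
{'time': 0.0, 'ee_pos': array([ 0.24196139, -0.57586848,  0.22178374]), 'eef_rot': array([ 9.80284316e-01,  1.97591022e-01, -1.66059085e-04, -6.48299158e-04]), 'width': 0.08704843116816129, 'ft_force': array([-1.08439042,  0.1099073 ,  0.08886906])}
top [[513.1155953074976, 0.0, 320.31670518520644], [0.0, 513.1155953074976, 194.25802926447196], [0.0, 0.0, 1.0]] [[0.02, -0.9998, 0.0066, -0.0538], [-0.99, -0.0207, -0.1397, 0.4576], [0.1398, -0.0037, -0.9902, 1.5535], [0.0, 0.0, 0.0, 1.0]]
beaker_w_mid [(0.92, [436.1, 268.2]), (0.56, [394.5, 212.2]), (0.56, [410.0, 247.5])]
beaker_x_mid [(0.5, [330.6, 205.8])]
beaker_y_mid [(0.47, [278.5, 204.9])]
beaker_z_mid [(0.61, [236.5, 236.1]), (0.51, [212.1, 222.2]), (0.49, [210.5, 193.4])]
coaster_a [(0.97, [276.1, 137.6]), (0.9, [305.3, 137.7]), (0.65, [373.4, 147.8]), (0.64, [338.7, 144.0])]
basin [(0.67, [235.1, 126.6])]
side [[399.55858934995297, 0.0, 322.7907909666791], [0.0, 399.55858934995297, 191.64771590491577], [0.0, 0.0, 1.0]] [[-0.9293, -0.3687, -0.0197, 0.4197], [-0.2397, 0.6431, -0.7273, 0.1799], [0.2808, -0.6712, -0.6861, 0.8684], [0.0, 0.0, 0.0, 1.0]]
beaker_w_mid [(0.95, [372.6, 145.8]), (0.79, [438.7, 134.3]), (0.67, [409.3, 146.9]), (0.35, [297.9, 156.6])]
beaker_x_mid [(0.8, [345.8, 193.0])]
beaker_y_mid [(0.76, [324.6, 238.1])]
beaker_z_mid [(0.95, [263.1, 317.6]), (0.8, [340.1, 295.1]), (0.74, [312.3, 323.9])]
coaster_a [(0.94, [259.0, 202.0]), (0.67, [236.3, 227.3]), (0.65, [295.4, 155.6])]
basin [(0.92, [200.3, 250.2])]
```

```bash
python3 - <<'E'
import cv2
a=cv2.imread('pics/top0.png')[90:300,150:470]; cv2.imwrite('pics/top0c.png',cv2.resize(a,(800,525),interpolation=cv2.INTER_CUBIC))
a=cv2.imread('pics/side0.png')[90:370,150:490]; cv2.imwrite('pics/side0c.png',cv2.resize(a,None,fx=2.1,fy=2.1,interpolation=cv2.INTER_CUBIC))
E
```

```text
(no output)
```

View pics/top0c.png

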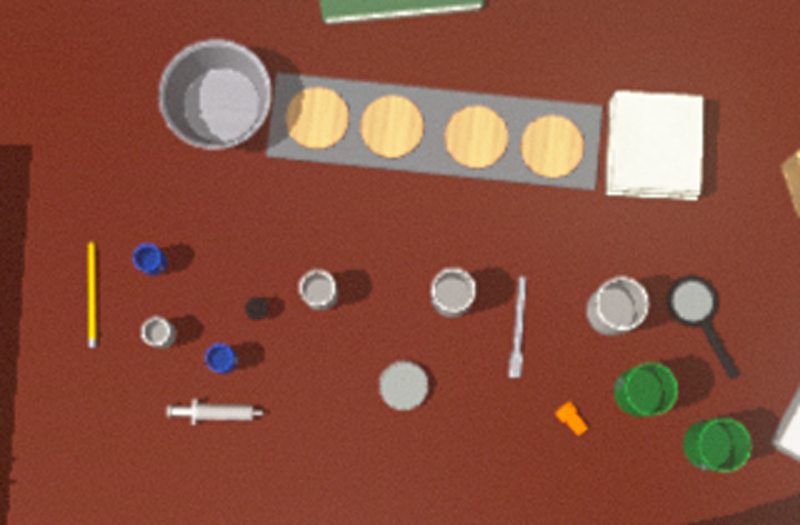

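View pics/side0c.png

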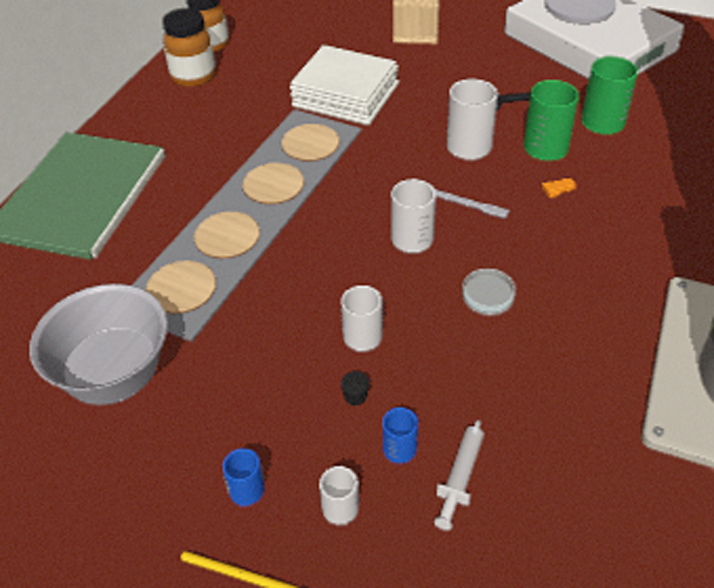

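The top view shows the basin at (235,127), which is the +y end, and the towels at (412,147). The white beakers are W (398,211), X (331,206), Y (277,205) and Z (213,223). There are also two blue and two green look-alikes. Next I'll fit the positions with silhouettes from both cameras.

```bash
cat > h.py <<'E'
import numpy as np,cv2
from scipy.optimize import minimize
from scipy.spatial.transform import Rotation as R
def proj(c,P):
    P=np.atleast_2d(P); T=np.array(c['camera_from_world']); q=P@T[:3,:3].T+T[:3,3]; K=c['intrinsics']
    return np.c_[K[0,0]*q[:,0]/q[:,2]+K[0,2],K[1,1]*q[:,1]/q[:,2]+K[1,2]]
def ray(c,uv,z):
    T=np.array(c['camera_from_world']);K=c['intrinsics'];d=T[:3,:3].T@(np.linalg.inv(K)@[uv[0],uv[1],1]);o=-T[:3,:3].T@T[:3,3]
    return o+d*(z-o[2])/d[2]
t=np.linspace(0,2*np.pi,48,endpoint=False)
def cyl(x,y,r,z0,z1): return np.vstack([np.c_[x+r*np.cos(t),y+r*np.sin(t),0*t+z] for z in(z0,z1)])
def render(c,x,y,r,z0,z1,S=4):
    h=cv2.convexHull(proj(c,cyl(x,y,r,z0,z1)).astype(np.float32))
    im=np.zeros((400*S,640*S),np.uint8); cv2.fillConvexPoly(im,np.round((h+.5)*S*16).astype(np.int32),255,shift=4)
    return cv2.resize(im,(640,400),interpolation=cv2.INTER_AREA)/255.
def fit(obs,x0,r,z0,z1):
    # obs list of (cam,mask)
    def f(p): 
        s=0
        for c,m in obs:
            a=render(c,p[0],p[1],r,z0,z1); s+=1-np.minimum(a,m).sum()/np.maximum(a,m).sum()
        return s/len(obs)
    b=minimize(f,x0,method='Nelder-Mead',options=dict(initial_simplex=np.array([x0,x0+[.008,0],x0+[0,.008]]),xatol=1e-4,fatol=1e-4))
    return b.x,1-b.fun
B=dict(w=(.031,.090),x=(.026,.074),y=(.0215,.060),z=(.017,.046))
def go(s,target,yaw=None,jaw=None):
    """shift (cm) and az in tool axes to reach target world pos & tool-x yaw"""
    M=R.from_quat(s['eef_rot']).as_matrix(); d=M.T@(np.array(target)-s['ee_pos'])*100
    rv=np.zeros(3)
    if yaw is not None:
        G=np.array([[np.cos(yaw),np.sin(yaw),0],[np.sin(yaw),-np.cos(yaw),0],[0,0,-1]]).astype(float)
        rv=R.from_matrix(M.T@G).as_rotvec()
    return d.round(2),rv.round(3)
E
cat > m.py <<'E'
from bench import *
from h import *
import sys,pickle
d={}
px=dict(w=(398,211),x=(331,206),y=(277,205),z=(213,223))
obs={k:[] for k in B}; cobs=[]
for n in('top','side'):
    c=camera(n); 
    for k,(r,h) in B.items():
        g=ray(d['top'] if d else c,px[k],h)   # rim-ish guess
        e=proj(c,[g[0],g[1],h/2])[0]
        ms=masks_of(c,f'beaker_{k}_mid')
        ms=[m for m in ms if np.hypot(*(np.array(m['at'])-e))<14]
        if ms: obs[k].append((n,c,ms[0]['region'].astype(float),g)); print(n,k,ms[0]['conf'],ms[0]['region'].sum())
        else: print(n,k,'none')
    for m in masks_of(c,'coaster_a'):
        p,q=fit([(c,m['region'].astype(float))],ray(c,m['at'],.007)[:2],.04,.004,.007); print(n,'coaster',p.round(4),round(q,3),m['conf'])
    for m in masks_of(c,'basin'): print(n,'basin',ray(c,m['at'],.03).round(3),m['conf'])
    d[n]=c
for k,(r,h) in B.items():
    for o in obs[k]: print(k,o[0],*[v.round(4) for v in fit([o[1:3]],o[3][:2],r,0,h)])
    if len(obs[k])==2: print(k,'both',*[v.round(4) for v in fit([o[1:3] for o in obs[k]],obs[k][0][3][:2],r,0,h)])
E
python3 m.py
```

```text
top w 0.66 447
top x 0.75 281
top y 0.53 177
top z none
top coaster [0.6456 0.1003] 0.932 0.91
top coaster [ 0.6134 -0.2009] 0.945 0.89
top coaster [0.6346 0.0038] 0.943 0.7
top coaster [ 0.6237 -0.1039] 0.96 0.7
top basin [0.665 0.215 0.03 ] 0.95
side w 0.89 740
side x 0.61 666
side y 0.71 516
side z 0.58 422
side coaster [ 0.6136 -0.2026] 0.961 0.96
side coaster [ 0.6247 -0.1061] 0.951 0.87
side coaster [0.6348 0.0015] 0.949 0.68
side coaster [0.6431 0.0948] 0.928 0.67
side basin [0.661 0.208 0.03 ] 0.93
w top [ 0.4055 -0.2773] 0.9449
w side [ 0.4052 -0.2794] 0.9275
w both [ 0.4054 -0.2778] 0.9339
x top [ 0.4204 -0.077 ] 0.9484
x side [ 0.4211 -0.0788] 0.939
x both [ 0.4203 -0.0766] 0.9401
y top [0.4212 0.0877] 0.8901
y side [0.4199 0.0849] 0.926
y both [0.4204 0.0867] 0.893
z side [0.3648 0.2806] 0.9334
```

```bash
python3 - <<'E'
from bench import *
from h import *
print(go(read_state(),[.4054,-.2785,.20],0.))
E
```

```text
(array([ 26.58, -21.12,   2.26]), array([ 0.   , -0.   ,  0.398]))
```

>>> play_rows(moves=[[[26.6, -21.1, 2.2], [0, 0, 0.398], 8.7], [[26.6, -21.1, 2.2], [0, 0, 0.398], 8.7], [[26.6, -21.1, 2.2], [0, 0, 0.398], 8.7], [[26.6, -21.1, 2.2], [0, 0, 0.398], 8.7], [[26.6, -21.1, 2.2], [0, 0, 0.398], 8.7], [[26.6, -21.1, 2.2], [0, 0, 0.398], 8.7], [[26.6, -21.1, 2.2], [0, 0, 0.398], 8.7], [[26.6, -21.1, 2.2], [0, 0, 0.398], 8.7]], grip_force=15)

```text
time: 2.4
ee_pos: [0.4052, -0.2794, 0.2007]
eef_rot: [1.0, -0.001, -0.0, 0.0]
ft_force: [-0.7, -0.7, 0.0]
width: 0.087
```

```bash
python3 - <<'E'
from bench import *
from h import *
s=read_state();print(s['time'],s['ee_pos'],s['eef_rot'].round(4),s['joint_positions'].round(2),go(s,[.4054,-.2785,.041],0.))
c=camera('wrist');cv2.imwrite('pics/w1.png',c['frame'][:,:,::-1])
m=masks_of(c,'beaker_w_mid')
for k in m: print(k['conf'],k['at'],k['region'].sum(), ray(c,k['at'],.09))
print(proj(c,[[.4054,-.2785,.09]]))
E
```

```text
2.4 [ 0.4052178  -0.27944394  0.20065851] [ 1.e+00 -5.e-04 -0.e+00  2.e-04] [ 0.76  0.07 -0.26  1.82  0.02  1.25 -1.08] (array([ 0.02, -0.1 , 15.97]), array([ 0.   ,  0.   , -0.001]))
0.83 [411.0, 337.4] 1098 [ 0.26934509 -0.36843301  0.09      ]
0.6 [311.9, 189.8] 4951 [ 0.41349966 -0.27565581  0.09      ]
0.56 [346.9, 272.3] 3261 [ 0.33793104 -0.30626087  0.09      ]
[[315.38514603 199.25813864]]
```

View pics/w1.png

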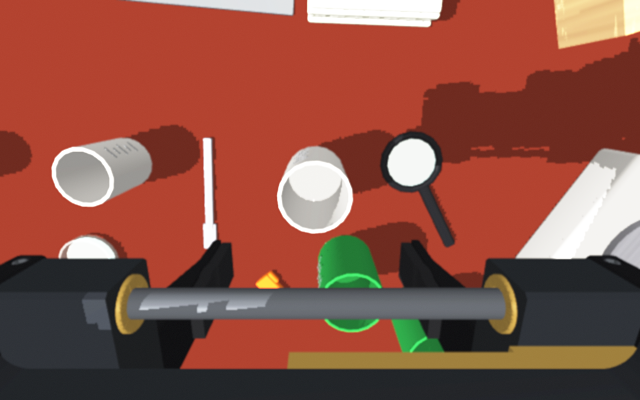

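The wrist picture shows W's rim centred at about (315,197). I predicted (315,199), so I'll go down and grip.

>>> play_rows(moves=[[[0, -0.1, 6], [0, 0, 0], 8.7], [[0, -0.1, 11], [0, 0, 0], 8.7], [[0, -0.1, 14], [0, 0, 0], 8.7], [[0, -0.1, 16], [0, 0, 0], 8.7], [[0, -0.1, 16], [0, 0, 0], 5.5], [[0, -0.1, 16], [0, 0, 0], 5.5], [[0, -0.1, 16], [0, 0, 0], 5.5], [[0, -0.1, 16], [0, 0, 0], 5.5]])

```text
time: 3.5
ee_pos: [0.4062, -0.2782, 0.0416]
eef_rot: [1.0, -0.0, 0.001, 0.001]
ft_force: [-0.6, -0.6, 4.7]
width: 0.0627
```

```bash
python3 - <<'E'
from bench import *
from h import *
s=read_state();print(s['time'],s['ee_pos'],s['width'],go(s,[.6445,.098,.18],np.pi/2))
E
```

```text
3.5 [ 0.40617522 -0.27824031  0.04155873] 0.0627487760781905 (array([ 23.84, -37.62, -13.86]), array([ 0.002, -0.   , -1.571]))
```

>>> play_rows(moves=[[[0, 0, 0], [0, 0, 0], 5.5], [[0, 0, -3], [0, 0, 0], 5.5], [[0, 0, -7], [0, 0, 0], 5.5], [[0, 0, -11], [0, 0, 0], 5.5], [[0, 0, -14], [0, 0, 0], 5.5], [[3, -4, -14], [0, 0, -0.17], 5.5], [[6, -8, -14], [0, 0, -0.34], 5.5], [[9, -12, -14], [0, 0, -0.5], 5.5]])

```text
time: 4.5
ee_pos: [0.4963, -0.1564, 0.1808]
eef_rot: [0.968, 0.25, 0.0, 0.0]
ft_force: [-0.7, -0.5, -0.3]
width: 0.0628
```

```bash
python3 - <<'E'
from bench import *
from h import *
s=read_state();print(s['time'],s['ee_pos'],s['width'],s['ft_force'],s['joint_positions'].round(2),go(s,[.6445,.098,.18],np.pi/2))
E
```

```text
4.5 [ 0.49629919 -0.156391    0.18081692] 0.06280334981697396 [-0.7360891  -0.53736986 -0.29763517] [ 0.6   0.16 -0.42  1.77  0.07  1.22 -0.9 ] (array([ 25.28, -15.1 ,   0.08]), array([ 1.000e-03,  0.000e+00, -1.066e+00]))
```

>>> play_rows(moves=[[[4, -2.4, 0], [0, 0, -0.17], 5.5], [[8, -4.8, 0], [0, 0, -0.34], 5.5], [[12, -7.2, 0], [0, 0, -0.5], 5.5], [[16, -9.6, 0], [0, 0, -0.67], 5.5], [[20, -12, 0], [0, 0, -0.84], 5.5], [[23.5, -14, 0], [0, 0, -1.0], 5.5], [[25.3, -15.1, 0], [0, 0, -1.066], 5.5], [[25.3, -15.1, 0], [0, 0, -1.066], 5.5]])

```text
time: 5.5
ee_pos: [0.6451, 0.098, 0.1801]
eef_rot: [0.708, 0.706, 0.0, -0.001]
ft_force: [-0.3, -0.4, -0.6]
width: 0.0631
```

```bash
python3 - <<'E'
from bench import *
from h import *
s=read_state();print(s['time'],s['ee_pos'],s['eef_rot'].round(3),s['width'],s['ft_force'],go(s,[.6445,.098,.0495],np.pi/2))
for n in ('top','side'):
    c=camera(n);cv2.imwrite(f'pics/{n}2.png',cv2.resize(c['frame'][:,:,::-1],(800,500)))
    for r in recognise(c,'beaker_w_mid'): print(n,r)
E
```

```text
5.5 [0.64511506 0.09804195 0.18005369] [ 0.708  0.706  0.    -0.001] 0.06306608515235028 [-0.31527646 -0.35711631 -0.64274167] (array([-0.02, -0.05, 13.06]), array([-0.001, -0.001, -0.003]))
top {'at': [409.7, 244.1], 'conf': 0.92}
top {'at': [434.8, 267.6], 'conf': 0.89}
side {'at': [411.1, 144.9], 'conf': 0.85}
side {'at': [438.2, 137.5], 'conf': 0.69}
```

View pics/side2.png

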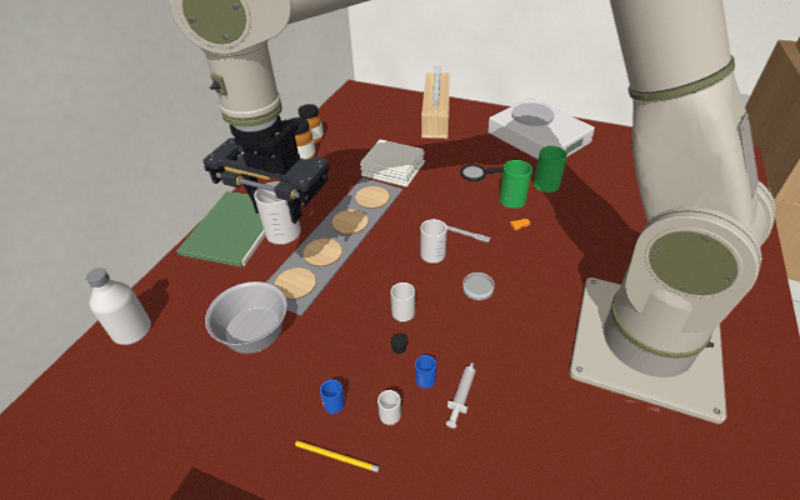

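W is held upright above the first coaster, so I'll lower it.

>>> play_rows(moves=[[[0.05, 0, 4], [0, 0, 0], 5.5], [[0.05, 0, 8], [0, 0, 0], 5.5], [[0.05, 0, 10.5], [0, 0, 0], 5.5], [[0.05, 0, 12], [0, 0, 0], 5.5], [[0.05, 0, 12.7], [0, 0, 0], 5.5], [[0.05, 0, 13.0], [0, 0, 0], 5.5], [[0.05, 0, 13.1], [0, 0, 0], 5.5], [[0.05, 0, 13.1], [0, 0, 0], 5.5]])

```text
time: 6.7
ee_pos: [0.6457, 0.0967, 0.0502]
eef_rot: [0.709, 0.705, 0.0, 0.0]
ft_force: [-0.3, -0.2, -0.5]
width: 0.0624
```

```bash
python3 - <<'E'
from bench import *
from h import *
s=read_state();print(s['time'],s['ee_pos'],s['width'],s['ft_force'])
E
```

```text
6.7 [0.64570066 0.09667348 0.05015802] 0.0623938621320065 [-0.29720246 -0.19924197 -0.49332197]
```

>>> play_rows(moves=[[[0, 0, 0.1], [0, 0, 0], 5.5], [[0, 0, 0.15], [0, 0, 0], 5.5], [[0, 0, 0.15], [0, 0, 0], 7.0], [[0, 0, 0.15], [0, 0, 0], 8.0], [[0, 0, 0.15], [0, 0, 0], 8.7], [[0, 0, -2], [0, 0, 0], 8.7], [[0, 0, -6], [0, 0, 0], 8.7], [[0, 0, -11], [0, 0, 0], 8.7]])

```text
time: 7.7
ee_pos: [0.645, 0.0967, 0.1616]
eef_rot: [0.709, 0.705, -0.0, -0.0]
ft_force: [0.6, -0.4, 0.5]
width: 0.0868
```

```bash
python3 - <<'E'
from bench import *
from h import *
s=read_state();print(s['time'],s['ee_pos'],s['width'],s['ft_force'],go(s,[.4207,-.0777,.16],np.pi/2))
E
```

```text
7.7 [0.64498658 0.09669309 0.16164923] 0.08677959765087276 [ 0.60490695 -0.44486792  0.47510484] (array([-17.54, -22.35,   0.17]), array([-0.   , -0.   , -0.005]))
```

>>> play_rows(moves=[[[-5, -6, 0], [0, 0, 0], 8.7], [[-9, -11, 0], [0, 0, 0], 8.7], [[-13, -16, 0], [0, 0, 0], 8.7], [[-16, -20, 0], [0, 0, 0], 8.7], [[-17.5, -22.4, 0], [0, 0, -0.005], 8.7], [[-17.5, -22.4, 0], [0, 0, -0.005], 8.7], [[-17.5, -22.4, 0], [0, 0, -0.005], 8.7]])

```text
time: 8.57
ee_pos: [0.4215, -0.0767, 0.1607]
eef_rot: [0.707, 0.707, 0.0, 0.001]
ft_force: [0.5, 0.6, 0.6]
width: 0.0871
```

```bash
python3 - <<'E'
from bench import *
from h import *
s=read_state();print(s['time'],s['ee_pos'],go(s,[.4207,-.0777,.033],np.pi/2))
c=camera('wrist');cv2.imwrite('pics/w3.png',c['frame'][:,:,::-1])
print(proj(c,[[.4207,-.0777,.074]]), proj(c,cyl(.6445,.098,.04,.007,.097)[[0,12,24,36,48,60,72,84]]).round())
c=camera('side');cv2.imwrite('pics/s3.png',c['frame'][:,:,::-1])
for m in masks_of(c,'beaker_w_mid'):
  if m['at'][0]<300: print(m['conf'],fit([(c,m['region'].astype(float))],np.array([.6445,.098]),.031,.007,.097))
c=camera('top')
for m in masks_of(c,'beaker_w_mid'):
  if m['at'][0]<300: print('top',m['conf'],fit([(c,m['region'].astype(float))],np.array([.6445,.098]),.031,.007,.097))
E
```

```text
8.575 [ 0.42145031 -0.07669903  0.160675  ] (array([-0.09, -0.1 , 12.77]), array([0.002, 0.001, 0.001]))
[[314.15496868 210.08023357]] [[ 644.  -25.]
 [ 606.  -85.]
 [ 544.  -25.]
 [ 583.   30.]
 [ 794.  -81.]
 [ 748. -174.]
 [ 649.  -81.]
 [ 698.    1.]]
0.98 (array([0.64468476, 0.09524854]), np.float64(0.9572419804741981))
top 0.58 (array([0.64470908, 0.09769861]), np.float64(0.9112475695079189))
```

View pics/w3.png

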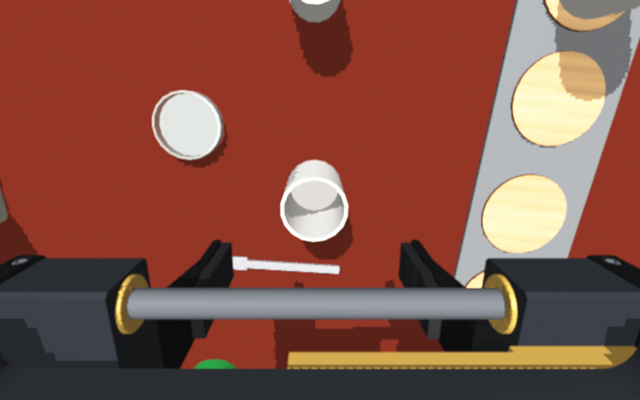

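View pics/s3.png

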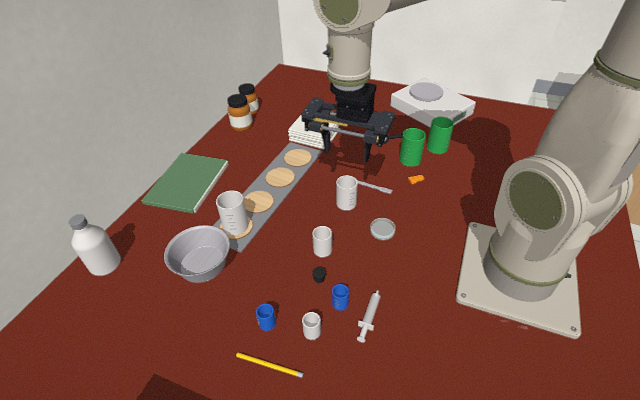

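W stands centred on its coaster; the fits put it within about 2 mm. X's rim is at (314,209) and was predicted at (314,210), so I'll grip X.

>>> play_rows(moves=[[[-0.1, -0.1, 5], [0, 0, 0], 8.7], [[-0.1, -0.1, 9], [0, 0, 0], 8.7], [[-0.1, -0.1, 11.5], [0, 0, 0], 8.7], [[-0.1, -0.1, 12.7], [0, 0, 0], 8.7], [[-0.1, -0.1, 12.7], [0, 0, 0], 4.5], [[-0.1, -0.1, 12.7], [0, 0, 0], 4.5], [[-0.1, -0.1, 12.7], [0, 0, 0], 4.5], [[-0.1, -0.1, 12.7], [0, 0, 0], 4.5]])

```text
time: 9.82
ee_pos: [0.4198, -0.0784, 0.0331]
eef_rot: [0.707, 0.707, 0.0, 0.001]
ft_force: [0.6, 0.4, 0.4]
width: 0.0548
```

>>> play_rows(moves=[[[0, 0, 0], [0, 0, 0], 4.5], [[0, 0, 0], [0, 0, 0], 4.5]])

```text
time: 10.07
ee_pos: [0.4198, -0.0784, 0.0329]
eef_rot: [0.707, 0.707, 0.0, 0.0]
ft_force: [-2.0, -0.1, 5.6]
width: 0.0506
```

```bash
python3 - <<'E'
from bench import *
from h import *
s=read_state();print(s['time'],s['ee_pos'],s['width'],s['ft_force'],go(s,[.6347,.0025,.16],np.pi/2))
E
```

```text
10.075 [ 0.41979116 -0.07839677  0.03293843] 0.050621155468552 [-1.95393174 -0.05115     5.60655321] (array([  8.09,  21.5 , -12.7 ]), array([ 0.001,  0.   , -0.   ]))
```

>>> play_rows(moves=[[[0, 0, -2], [0, 0, 0], 4.5], [[0, 0, -6], [0, 0, 0], 4.5], [[0, 0, -10], [0, 0, 0], 4.5], [[0, 0, -12.7], [0, 0, 0], 4.5], [[2, 5, -12.7], [0, 0, 0], 4.5], [[4, 10, -12.7], [0, 0, 0], 4.5], [[6, 15, -12.7], [0, 0, 0], 4.5], [[7.5, 19, -12.7], [0, 0, 0], 4.5]])

```text
time: 11.08
ee_pos: [0.611, -0.0024, 0.1588]
eef_rot: [0.707, 0.707, -0.0, -0.0]
ft_force: [0.6, 0.0, -0.8]
width: 0.0506
```

```bash
python3 - <<'E'
from bench import *
from h import *
s=read_state();print(s['time'],s['ee_pos'],s['width'],s['ft_force'],go(s,[.6347,.0025,.0405],np.pi/2))
E
```

```text
11.075 [ 0.610971   -0.00239403  0.15884765] 0.05057991817444806 [ 0.644344    0.00502292 -0.83923487] (array([ 0.48,  2.38, 11.83]), array([-0.001, -0.001, -0.   ]))
```

>>> play_rows(moves=[[[0.5, 2.4, 0], [0, 0, 0], 4.5], [[0.5, 2.4, 3], [0, 0, 0], 4.5], [[0.5, 2.4, 7], [0, 0, 0], 4.5], [[0.5, 2.4, 9.5], [0, 0, 0], 4.5], [[0.5, 2.4, 11], [0, 0, 0], 4.5], [[0.5, 2.4, 11.6], [0, 0, 0], 4.5], [[0.5, 2.4, 11.7], [0, 0, 0], 4.5], [[0.5, 2.4, 11.7], [0, 0, 0], 4.5]])

```text
time: 12.08
ee_pos: [0.634, 0.0017, 0.0435]
eef_rot: [0.707, 0.707, 0.0, 0.001]
ft_force: [0.0, 0.3, -1.2]
width: 0.0506
```

```bash
python3 - <<'E'
from bench import *
from h import *
s=read_state();print(s['time'],s['ee_pos'],s['width'],s['ft_force'],go(s,[.6347,.0025,.0403],np.pi/2))
c=camera('side');cv2.imwrite('pics/s4.png',cv2.resize(c['frame'][120:280,170:410,::-1],None,fx=3,fy=3,interpolation=cv2.INTER_CUBIC))
E
```

```text
12.075 [0.6340282  0.00174537 0.04345502] 0.050622597200239705 [ 2.08222825e-04  2.95356894e-01 -1.24715803e+00] (array([0.08, 0.07, 0.32]), array([ 0.001,  0.   , -0.   ]))
```

View pics/s4.png

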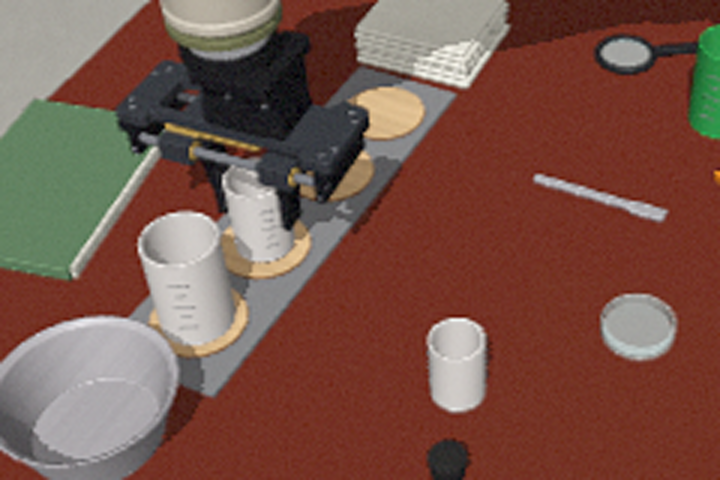

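>>> play_rows(moves=[[[0.1, 0.1, 0.15], [0, 0, 0], 4.5], [[0.1, 0.1, 0.3], [0, 0, 0], 4.5], [[0.1, 0.1, 0.35], [0, 0, 0], 4.5]])

```text
time: 12.5
ee_pos: [0.6348, 0.0029, 0.04]
eef_rot: [0.707, 0.707, 0.0, 0.0]
ft_force: [-4.5, -0.2, 10.3]
width: 0.0501
```

>>> play_rows(moves=[[[0, 0, 0], [0, 0, 0], 6.0], [[0, 0, 0], [0, 0, 0], 7.0], [[0, 0, 0], [0, 0, 0], 8.0], [[0, 0, 0], [0, 0, 0], 8.0], [[0, 0, -2], [0, 0, 0], 8.0], [[0, 0, -6], [0, 0, 0], 8.0], [[0, 0, -10], [0, 0, 0], 8.0], [[0, 0, -12], [0, 0, 0], 8.0]])

```text
time: 13.5
ee_pos: [0.6355, 0.0031, 0.1627]
eef_rot: [0.707, 0.707, 0.001, 0.001]
ft_force: [0.3, -0.5, -0.3]
width: 0.0798
```

```bash
python3 - <<'E'
from bench import *
from h import *
s=read_state();print(s['time'],s['ee_pos'],s['width'],s['ft_force'],go(s,[.4205,.0863,.16],np.pi/2))
E
```

```text
13.5 [0.63553319 0.00310919 0.16273076] 0.07982324376672316 [ 0.29469411 -0.53327886 -0.33533583] (array([  8.32, -21.5 ,   0.19]), array([0.004, 0.   , 0.   ]))
```

>>> play_rows(moves=[[[2, -5.5, 0], [0, 0, 0], 7.5], [[4, -11, 0], [0, 0, 0], 7.5], [[6, -16, 0], [0, 0, 0], 7.5], [[8, -20, 0], [0, 0, 0], 7.5], [[8.3, -21.5, 0], [0, 0, 0], 7.5], [[8.3, -21.5, 0], [0, 0, 0], 7.5], [[8.3, -21.5, 0], [0, 0, 0], 7.5]])

```text
time: 14.38
ee_pos: [0.4202, 0.0854, 0.1592]
eef_rot: [0.707, 0.707, 0.0, 0.0]
ft_force: [0.1, -0.6, -0.1]
width: 0.0751
```

```bash
python3 - <<'E'
from bench import *
from h import *
s=read_state();print(s['time'],s['ee_pos'],go(s,[.4205,.0863,.023],np.pi/2))
c=camera('wrist');cv2.imwrite('pics/w5.png',c['frame'][:,:,::-1])
print(proj(c,[[.4205,.0863,.06]]))
c=camera('side');cv2.imwrite('pics/s5.png',c['frame'][:,:,::-1])
for m in masks_of(c,'beaker_x_mid'): print(m['conf'],m['at'],fit([(c,m['region'].astype(float))],np.array([.635,.0025]),.026,.007,.081))
c=camera('top')
for m in masks_of(c,'beaker_x_mid'):print('top',m['conf'],m['at'],fit([(c,m['region'].astype(float))],np.array([.635,.0025]),.026,.007,.081))
E
```

```text
14.375 [0.42016779 0.08543614 0.15923439] (array([ 0.09,  0.03, 13.62]), array([ 0.   , -0.   , -0.001]))
[[315.73966518 202.96110371]]
0.62 [256.3, 191.6] (array([0.6344206 , 0.00098137]), np.float64(0.9236720521135249))
0.31 [322.7, 240.7] (array([0.635 , 0.0025]), np.float64(0.0))
top 0.76 [304.7, 138.8] (array([0.63385095, 0.00406198]), np.float64(0.9300042889528829))
```

View pics/w5.png

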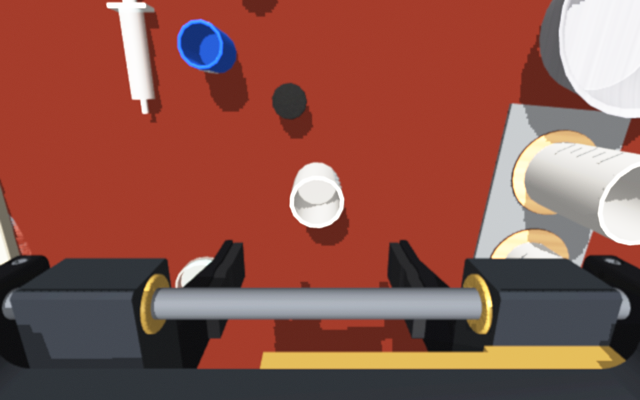

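View pics/s5.png

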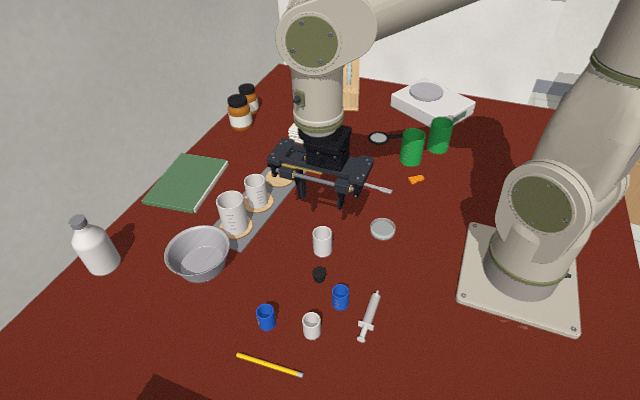

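X stands centred on its coaster. Y's rim is at (317,203), matching the prediction.

>>> play_rows(moves=[[[0.1, 0, 5], [0, 0, 0], 7.5], [[0.1, 0, 9], [0, 0, 0], 7.5], [[0.1, 0, 12], [0, 0, 0], 7.5], [[0.1, 0, 13.6], [0, 0, 0], 7.5], [[0.1, 0, 13.6], [0, 0, 0], 3.6], [[0.1, 0, 13.6], [0, 0, 0], 3.6], [[0.1, 0, 13.6], [0, 0, 0], 3.6], [[0.1, 0, 13.6], [0, 0, 0], 3.6]])

```text
time: 15.62
ee_pos: [0.42, 0.0867, 0.0237]
eef_rot: [0.707, 0.707, 0.0, 0.001]
ft_force: [-0.4, 0.4, 1.4]
width: 0.0433
```

>>> play_rows(moves=[[[0, 0, 0], [0, 0, 0], 3.6], [[0, 0, 0], [0, 0, 0], 3.6]])

```text
time: 15.88
ee_pos: [0.42, 0.0866, 0.0236]
eef_rot: [0.707, 0.707, 0.0, 0.001]
ft_force: [-0.6, -0.7, 6.7]
width: 0.0425
```

```bash
python3 - <<'E'
from bench import *
from h import *
s=read_state();print(s['time'],s['ee_pos'],s['width'],s['ft_force'],go(s,[.6242,-.105,.16],np.pi/2))
E
```

```text
15.875 [0.42000483 0.08663715 0.02360528] 0.04245834558101468 [-0.61979628 -0.69960566  6.71415163] (array([-19.17,  20.44, -13.61]), array([ 0.001,  0.   , -0.   ]))
```

>>> play_rows(moves=[[[0, 0, -2], [0, 0, 0], 3.6], [[0, 0, -6], [0, 0, 0], 3.6], [[0, 0, -10.5], [0, 0, 0], 3.6], [[0, 0, -13.6], [0, 0, 0], 3.6], [[-4, 4, -13.6], [0, 0, 0], 3.6], [[-8, 8, -13.6], [0, 0, 0], 3.6], [[-12, 12, -13.6], [0, 0, 0], 3.6], [[-16, 16, -13.6], [0, 0, 0], 3.6]])

```text
time: 16.88
ee_pos: [0.5806, -0.0748, 0.1589]
eef_rot: [0.707, 0.707, -0.0, 0.0]
ft_force: [-0.2, 0.9, 0.8]
width: 0.0426
```

```bash
python3 - <<'E'
from bench import *
from h import *
s=read_state();print(s['time'],s['ee_pos'],s['width'],s['ft_force'],go(s,[.6242,-.105,.0306],np.pi/2))
E
```

```text
16.875 [ 0.58057615 -0.07483729  0.15892146] 0.042613229440610995 [-0.24862011  0.88546762  0.78643285] (array([-3.01,  4.36, 12.83]), array([-0.,  0., -0.]))
```

>>> play_rows(moves=[[[-3, 4.2, 0], [0, 0, 0], 3.6], [[-3, 4.35, 3.5], [0, 0, 0], 3.6], [[-3, 4.35, 7.5], [0, 0, 0], 3.6], [[-3, 4.35, 10.5], [0, 0, 0], 3.6], [[-3, 4.35, 12], [0, 0, 0], 3.6], [[-3, 4.35, 12.5], [0, 0, 0], 3.6], [[-3, 4.35, 12.5], [0, 0, 0], 3.6]])

```text
time: 17.75
ee_pos: [0.6235, -0.1033, 0.0349]
eef_rot: [0.707, 0.707, 0.0, 0.0]
ft_force: [0.6, 0.7, -0.9]
width: 0.0428
```

```bash
python3 - <<'E'
from bench import *
from h import *
s=read_state();print(s['time'],s['ee_pos'],s['width'],s['ft_force'],go(s,[.6242,-.105,.0306],np.pi/2))
E
```

```text
17.75 [ 0.62350096 -0.10328731  0.03487807] 0.0427664278721566 [ 0.64575119  0.72897198 -0.89176673] (array([-0.17,  0.07,  0.43]), array([ 0.001,  0.   , -0.   ]))
```

>>> play_rows(moves=[[[-0.1, 0, 0.2], [0, 0, 0], 3.6], [[-0.1, 0, 0.35], [0, 0, 0], 3.6], [[-0.1, 0, 0.4], [0, 0, 0], 3.6]])

```text
time: 18.12
ee_pos: [0.6232, -0.1044, 0.0307]
eef_rot: [0.707, 0.707, 0.0, 0.0]
ft_force: [-3.5, -0.4, 7.9]
width: 0.0424
```

>>> play_rows(moves=[[[0, 0, 0], [0, 0, 0], 5.0], [[0, 0, 0], [0, 0, 0], 6.0], [[0, 0, 0], [0, 0, 0], 7.0], [[0, 0, 0], [0, 0, 0], 7.0], [[0, 0, -2], [0, 0, 0], 7.0], [[0, 0, -6], [0, 0, 0], 7.0], [[0, 0, -11], [0, 0, 0], 7.0], [[0, 0, -17], [0, 0, 0], 7.0]])

```text
time: 19.12
ee_pos: [0.6225, -0.1041, 0.2027]
eef_rot: [0.707, 0.707, 0.0, -0.0]
ft_force: [0.6, -0.3, 0.1]
width: 0.07
```

```bash
python3 - <<'E'
from bench import *
from h import *
s=read_state();print(s['time'],s['ee_pos'],s['width'],s['ft_force'],s['joint_positions'].round(2),go(s,[.3655,.2810,.19],np.pi))
E
```

```text
19.125 [ 0.62250248 -0.10406373  0.20265055] 0.0699889735169365 [ 0.63212763 -0.33409001  0.07593377] [ 0.62  0.44 -0.71  1.44  0.29  1.36 -0.1 ] (array([ 38.52, -25.69,   1.27]), array([ 0.  , -0.  , -1.57]))
```

>>> play_rows(moves=[[[4.5, -3, 0], [0, 0, -0.17], 6.0], [[9, -6, 0], [0, 0, -0.34], 6.0], [[14, -9, 0], [0, 0, -0.51], 6.0], [[19, -12.5, 0], [0, 0, -0.68], 6.0], [[24, -16, 0], [0, 0, -0.85], 6.0], [[29, -19, 1], [0, 0, -1.02], 6.0], [[34, -22.5, 1.2], [0, 0, -1.2], 6.0], [[38.5, -25.7, 1.2], [0, 0, -1.38], 6.0]])

```text
time: 20.12
ee_pos: [0.3644, 0.2825, 0.189]
eef_rot: [0.092, 0.996, -0.0, 0.001]
ft_force: [1.1, 0.7, -0.4]
width: 0.0597
```

```bash
python3 - <<'E'
from bench import *
from h import *
s=read_state();print(s['time'],s['ee_pos'],s['joint_positions'].round(2),go(s,[.3655,.2810,.14],np.pi))
E
```

```text
20.125 [0.3644405  0.28252737 0.1890493 ] [ 0.44  0.1  -1.23  1.87  0.1   1.23  0.57] (array([-0.12, -0.13,  4.91]), array([-0.001,  0.002, -0.184]))
```

>>> play_rows(moves=[[[-0.1, -0.1, 2], [0, 0, -0.184], 6.0], [[-0.1, -0.1, 4], [0, 0, -0.184], 6.0], [[-0.1, -0.1, 4.9], [0, 0, -0.184], 6.0], [[-0.1, -0.1, 4.9], [0, 0, -0.184], 6.0]])

```text
time: 20.62
ee_pos: [0.3666, 0.2796, 0.1394]
eef_rot: [0.003, 1.0, -0.0, -0.0]
ft_force: [-0.6, 0.7, 0.0]
width: 0.0602
```

```bash
python3 - <<'E'
from bench import *
from h import *
s=read_state();print(s['time'],s['ee_pos'],s['joint_positions'].round(2),go(s,[.3655,.2810,.0115],np.pi))
c=camera('wrist');cv2.imwrite('pics/w6.png',c['frame'][:,:,::-1])
print(proj(c,[[.3655,.2810,.046]]))
c=camera('top')
for m in masks_of(c,'beaker_z_mid'): print('top',m['conf'],m['at'],fit([(c,m['region'].astype(float))],np.array([.365,.281]),.017,0,.046))
for m in masks_of(c,'beaker_y_mid'): print('top y',m['conf'],m['at'],fit([(c,m['region'].astype(float))],np.array([.624,-.105]),.0215,.007,.067))
c=camera('side');cv2.imwrite('pics/s6.png',c['frame'][:,:,::-1])
for m in masks_of(c,'beaker_y_mid'): print('side y',m['conf'],m['at'],fit([(c,m['region'].astype(float))],np.array([.624,-.105]),.0215,.007,.067))
E
```

```text
20.625 [0.36664854 0.27963717 0.13935258] [ 0.4   0.2  -1.22  1.94  0.2   1.14  0.66] (array([ 0.11,  0.14, 12.79]), array([-0.   , -0.   , -0.007]))
[[316.74732219 203.63800119]]
top 0.65 [209.6, 193.2] (array([0.365, 0.281]), np.float64(0.0))
top 0.6 [237.5, 124.3] (array([0.365, 0.281]), np.float64(0.0))
top y 0.62 [340.5, 140.0] (array([ 0.62219796, -0.10322121]), np.float64(0.9422316434500696))
top y 0.2 [273.7, 134.9] (array([ 0.624, -0.105]), np.float64(0.0))
side y 0.41 [255.3, 207.6] (array([ 0.624, -0.105]), np.float64(0.0))
```

View pics/w6.png

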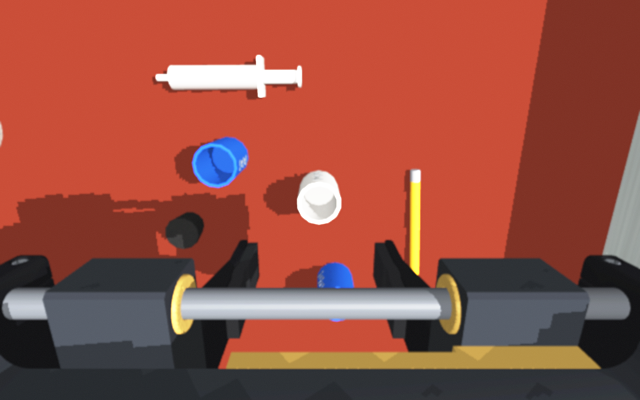

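View pics/s6.png

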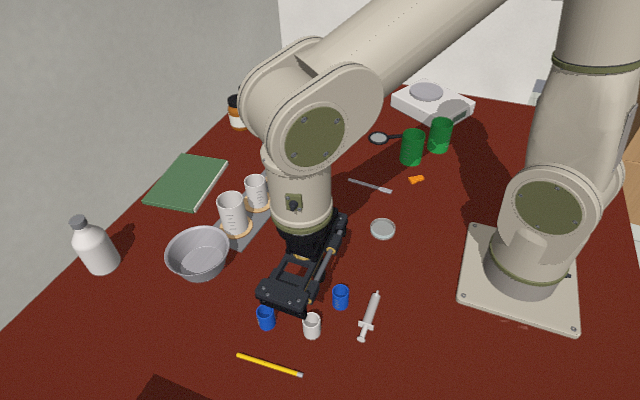

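Z's rim is at (320,203), about 2 mm in +y from my estimate. I'll shift by that and descend with the jaws at 6 cm, which stay clear of the pencil and the blue cups.

>>> play_rows(moves=[[[0.1, 0.3, 4.5], [0, 0, 0], 6.0], [[0.1, 0.3, 9], [0, 0, 0], 6.0], [[0.1, 0.3, 11.5], [0, 0, 0], 6.0], [[0.1, 0.3, 12.8], [0, 0, 0], 6.0], [[0.1, 0.3, 12.8], [0, 0, 0], 2.7], [[0.1, 0.3, 12.8], [0, 0, 0], 2.7], [[0.1, 0.3, 12.8], [0, 0, 0], 2.7], [[0.1, 0.3, 12.8], [0, 0, 0], 2.7]])

```text
time: 21.92
ee_pos: [0.3664, 0.2827, 0.0118]
eef_rot: [0.004, 1.0, 0.0, 0.001]
ft_force: [0.4, -0.1, 5.3]
width: 0.0343
```

>>> play_rows(moves=[[[0, 0, 0], [0, 0, 0], 2.7], [[0, 0, 0], [0, 0, 0], 2.7]])

```text
time: 22.18
ee_pos: [0.3665, 0.2827, 0.0117]
eef_rot: [0.004, 1.0, 0.0, 0.001]
ft_force: [-0.6, -1.4, 7.5]
width: 0.0344
```

```bash
python3 - <<'E'
from bench import *
from h import *
s=read_state();print(s['time'],s['ee_pos'],s['width'],s['ft_force'],go(s,[.6135,-.202,.18],np.pi/2))
E
```

```text
22.175 [0.36645261 0.28273787 0.01174498] 0.03437276593265997 [-0.58338404 -1.37741089  7.52662198] (array([-25.07, -48.3 , -16.8 ]), array([1.000e-03, 1.000e-03, 1.564e+00]))
```

>>> play_rows(moves=[[[0, 0, -2], [0, 0, 0], 2.7], [[0, 0, -6], [0, 0, 0], 2.7], [[0, 0, -11], [0, 0, 0], 2.7], [[0, 0, -15], [0, 0, 0], 2.7], [[0, 0, -16.8], [0, 0, 0], 2.7], [[-2, -4, -16.8], [0, 0, 0.13], 2.7], [[-4, -8, -16.8], [0, 0, 0.26], 2.7], [[-6, -12, -16.8], [0, 0, 0.39], 2.7]])

```text
time: 23.18
ee_pos: [0.4252, 0.1604, 0.1785]
eef_rot: [0.199, 0.98, -0.0, 0.0]
ft_force: [0.1, -0.2, -0.9]
width: 0.0347
```

```bash
python3 - <<'E'
from bench import *
from h import *
s=read_state();print(s['time'],s['ee_pos'],s['width'],s['ft_force'],go(s,[.6135,-.202,.18],np.pi/2))
E
```

```text
23.175 [0.42517661 0.16037569 0.1785444 ] 0.03466845587724051 [ 0.05547486 -0.15599311 -0.94835675] (array([-31.49, -26.  ,  -0.11]), array([-1.000e-03,  1.000e-03,  1.169e+00]))
```

>>> play_rows(moves=[[[-4, -3.3, 0], [0, 0, 0.15], 2.7], [[-8, -6.6, 0], [0, 0, 0.3], 2.7], [[-12, -9.9, 0], [0, 0, 0.45], 2.7], [[-16, -13.2, 0], [0, 0, 0.6], 2.7], [[-20, -16.5, 0], [0, 0, 0.75], 2.7], [[-24, -19.8, 0], [0, 0, 0.9], 2.7], [[-28, -23.1, 0], [0, 0, 1.05], 2.7], [[-31.5, -26, 0], [0, 0, 1.169], 2.7]])

```text
time: 24.18
ee_pos: [0.6151, -0.2014, 0.1776]
eef_rot: [0.707, 0.707, -0.001, -0.001]
ft_force: [0.4, 0.4, 0.8]
width: 0.0344
```

```bash
python3 - <<'E'
from bench import *
from h import *
s=read_state();print(s['time'],s['ee_pos'],s['width'],s['ft_force'],go(s,[.6135,-.202,.0185],np.pi/2))
E
```

```text
24.175 [ 0.61509799 -0.20143887  0.17761723] 0.034356572452168894 [0.43308852 0.40289457 0.76230518] (array([-0.05, -0.13, 15.91]), array([-0.002,  0.   , -0.   ]))
```

>>> play_rows(moves=[[[-0.1, -0.1, 4.5], [0, 0, 0], 2.7], [[-0.1, -0.1, 9], [0, 0, 0], 2.7], [[-0.1, -0.1, 12.5], [0, 0, 0], 2.7], [[-0.1, -0.1, 14.5], [0, 0, 0], 2.7], [[-0.1, -0.1, 15.4], [0, 0, 0], 2.7], [[-0.1, -0.1, 15.6], [0, 0, 0], 2.7], [[-0.1, -0.1, 15.6], [0, 0, 0], 2.7]])

```text
time: 25.05
ee_pos: [0.6147, -0.2005, 0.0242]
eef_rot: [0.705, 0.709, 0.0, 0.001]
ft_force: [0.6, -0.1, -0.0]
width: 0.0347
```

```bash
python3 - <<'E'
from bench import *
from h import *
s=read_state();print(s['time'],s['ee_pos'],s['width'],s['ft_force'],go(s,[.6135,-.202,.0187],np.pi/2))
E
```

```text
25.05 [ 0.61471578 -0.20050668  0.02415571] 0.03470665612672175 [ 0.61737569 -0.13070741 -0.0120444 ] (array([-0.15, -0.12,  0.55]), array([0.002, 0.001, 0.005]))
```

>>> play_rows(moves=[[[-0.1, -0.1, 0.2], [0, 0, 0], 2.7], [[-0.1, -0.1, 0.4], [0, 0, 0], 2.7], [[-0.1, -0.1, 0.5], [0, 0, 0], 2.7], [[-0.1, -0.1, 0.5], [0, 0, 0], 2.7]])

```text
time: 25.55
ee_pos: [0.6132, -0.2016, 0.0189]
eef_rot: [0.705, 0.709, -0.0, 0.0]
ft_force: [-2.6, 0.7, 6.5]
width: 0.0345
```

>>> play_rows(moves=[[[0, 0, 0], [0, 0, 0], 4.0], [[0, 0, 0], [0, 0, 0], 5.0], [[0, 0, 0], [0, 0, 0], 6.0], [[0, 0, 0], [0, 0, 0], 6.0], [[0, 0, -2], [0, 0, 0], 6.0], [[0, 0, -6], [0, 0, 0], 6.0], [[0, 0, -11], [0, 0, 0], 6.0], [[0, 0, -17], [0, 0, 0], 6.0]])

```text
time: 26.55
ee_pos: [0.6126, -0.2011, 0.1906]
eef_rot: [0.705, 0.709, 0.0, -0.0]
ft_force: [0.9, -0.9, 0.9]
width: 0.0599
```

>>> play_rows(moves=[[[-3, -5, -3], [0, 0, 0], 6.0], [[-6, -10, -4], [0, 0, 0], 6.0], [[-8, -15, -4], [0, 0, 0], 6.0], [[-8, -18, -4], [0, 0, 0], 6.0], [[-8, -18, -4], [0, 0, 0], 6.0]])

```text
time: 27.18
ee_pos: [0.4318, -0.2831, 0.2297]
eef_rot: [0.706, 0.708, -0.001, 0.001]
ft_force: [0.5, -0.0, -0.4]
width: 0.0596
```

```bash
python3 - <<'E'
from bench import *
from h import *
s=read_state();print(s['time'],s['ee_pos'])
C=dict(w=(.6445,.098),x=(.6347,.0025),y=(.6242,-.105),z=(.6135,-.202))
for n in('top','side'):
    c=camera(n);a=c['frame'][90:240,200:440] if n=='top' else c['frame'][100:280,150:400]
    cv2.imwrite(f'pics/{n}7.png',cv2.resize(a[:,:,::-1],None,fx=3,fy=3,interpolation=cv2.INTER_CUBIC))
    for k,(r,h) in B.items():
        for m in masks_of(c,f'beaker_{k}_mid'):
            p,q=fit([(c,m['region'].astype(float))],np.array(C[k]),r,.007,.007+h)
            if q>.3: print(n,k,m['conf'],p.round(4),q.round(3),'off mm',((p-C[k])*1000).round(1))
E
```

```text
27.175 [ 0.43184909 -0.28310929  0.22970066]
top w 0.97 [0.644  0.0974] 0.941 off mm [-0.5 -0.6]
top x 0.62 [0.6325 0.0042] 0.915 off mm [-2.2  1.7]
top y 0.54 [ 0.6198 -0.1043] 0.91 off mm [-4.4  0.7]
top z 0.71 [ 0.6112 -0.198 ] 0.904 off mm [-2.3  4. ]
side w 0.62 [0.6446 0.0964] 0.958 off mm [ 0.1 -1.6]
side x 0.58 [0.6349 0.0017] 0.909 off mm [ 0.2 -0.8]
side y 0.66 [ 0.6221 -0.107 ] 0.935 off mm [-2.1 -2. ]
side z 0.79 [ 0.6123 -0.202 ] 0.872 off mm [-1.2 -0. ]
```

View pics/top7.png

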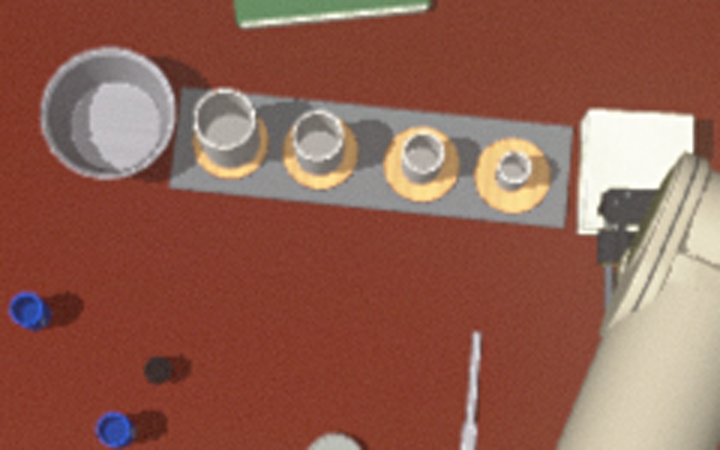

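View pics/side7.png

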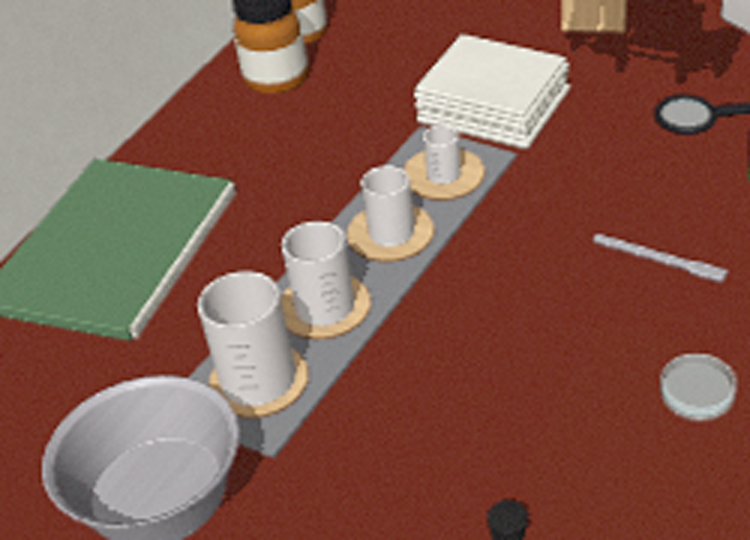

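```bash
python3 -c "
from bench import *
print(read_state()['time'],close_job())"
```

```text
the job is handed in; nothing more can be done
27.675 None
```

All four beakers now stand upright on the coasters in size order: the largest next to the basin, then the two middle ones, and the smallest by the paper towels. I handed the job in at about 27.7 s with the arm well clear, and moved none of the blue or green look-alikes.

- **Centring:** the last top and side pictures show every beaker standing on its coaster. The position fits put the largest and second largest within about 3 mm of centre, and the second smallest and smallest within about 5 mm.
- **Disagreement:** the two cameras differ by 1–4 mm on the same beaker, partly the 2 mm calibration error. The worst readings, both from the top view, were 4.4 mm for the second smallest and 4.6 mm for the smallest. The side view gave 2.9 mm and 1.2 mm, so I left both in place.
- **Forces:** the wrist force was about 10 N at most in the readings I took.

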